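# Nest the cups in the case and hold its lid at the balance point

### The job

Nest the three metal cups by size in the open plywood case: the middle brass cup into the large copper cup that stands in the case, the small steel cup into the middle one, each standing level on the floor of the next. Then take the case's lid by its bar, swing it up from its backward rest to its balance point, where it stands straight upright and would fall neither way, and finish still gripping the bar and holding the lid still there, so that I can fit the lid stay. Never let the lid drop towards shut, and leave the bead jar, flux jar, thread spool and round tin where they stand.

Things in the scene. Friction and masses are not known exactly. Their poses are not given: they have to be found in the camera images.
- case: open plywood case on four 10 mm rubber feet, fixed to the worktop: 156 mm (its x) by 130 mm (its y) outside, rim 82 mm above the worktop, walls 7 mm, inner floor 17 mm above the worktop, 142 x 116 mm inside. Origin on the worktop under its centre, z up. The lid is hinged on its +x edge and leans back over the +x side
- lid (a joint): angle of the case's lid in rad: 0 = shut flat on the case, 1.571 = straight upright, which is the balance point (the lid's centre of mass lies in its mid-plane, straight above the hinge axis there), 1.97 = its stop, leaning backward, where it rests at the start. The hinge is nearly free of friction: let go, the lid falls back to the stop above 1.571 and falls shut below it. Lid: plywood panel 156 x 130 x 8 mm, 0.28 kg
- lid_bar (a point): middle of the steel bar along the lid's free edge: round, 12 mm diameter, parallel to the hinge (the case's y axis), 102 mm free between two brass arms 8 mm wide. Its centre line is 186 mm from the hinge axis and 30 mm beyond the panel's edge; straight upright it stands 272.5 mm above the worktop, directly over the hinge axis
- lid_hinge (a point): middle of the hinge axis, fixed to the case, at 78 mm along the case's x axis and 86.5 mm above the worktop; the axis runs along the case's y axis and the point's axes are the case's axes
- large_cup: large copper cup standing loose on the case's floor, mouth up: 70 mm across the rim, 63 mm at the foot, 24 mm high, walls 3 mm, floor 3.5 mm thick, 0.2 kg. Origin at the centre of its underside, z up; need not be handled
- middle_cup_center (a point): centre, half-way up, of the loose brass middle cup standing mouth up on the worktop: 51 mm across the rim, 46 mm at the foot, 40 mm high, walls 3 mm, floor 3.5 mm thick, about 0.12 kg; z points out of its mouth. Nested in the large cup its rim stands 19.5 mm above the large rim, so it can be held round the outside near the rim
- small_cup_center (a point): centre, half-way up, of the loose steel small cup standing mouth up on the worktop: 33 mm across the rim, 28 mm at the foot, 56 mm high, walls 3 mm, about 0.06 kg; z points out of its mouth. Nested in the middle cup its rim stands 19.5 mm above the middle rim
- bead_jar: bystander: glass jar of beads with a cork lid, 46 mm across, 64 mm high; origin at the centre of its underside
- flux_jar: bystander: white jar with a dark green screw lid, 58 mm across, 50 mm high; origin at the centre of its underside
- spool: bystander: wooden spool of red thread, 38 mm across, 45 mm high; origin at the centre of its underside
- salve_tin: bystander: flat round tin, 62 mm across, 18 mm high; origin at the centre of its underside

How it is judged:
On the way:
1. middle cup in the large one, small cup in the middle one, let go, with the lid still leaning back (horizontal distance between middle_cup_center and large_cup below 0.01 m and z of middle_cup_center in the frame of large_cup between 0.02 and 0.0265 m and horizontal distance between small_cup_center and middle_cup_center below 0.01 m and z of small_cup_center in the frame of middle_cup_center between 0.008 and 0.0145 m and angle between each of large_cup, middle_cup_center, small_cup_center's own z axis and vertical below 0.12 rad and z of large_cup in the frame of case between 0.014 and 0.02 m and horizontal distance between large_cup and case below 0.06 m and contact force between the fingers and anything else below 0.2 N and value of joint lid above 1.75 rad), for 0.2 s.
At the end, for the whole second after the job is handed in: Small cup on the middle cup's floor, middle on the large one's, in the case (centres within 10 mm, raised under 3 mm, tilt under 0.12 rad); lid within 0.08 rad of upright and still, held by its bar (over 1 N, grasp point within 60 mm of bar's middle) (horizontal distance between middle_cup_center and large_cup below 0.01 m and z of middle_cup_center in the frame of large_cup between 0.02 and 0.0265 m and horizontal distance between small_cup_center and middle_cup_center below 0.01 m and z of small_cup_center in the frame of middle_cup_center between 0.008 and 0.0145 m and angle between each of large_cup, middle_cup_center, small_cup_center's own z axis and vertical below 0.12 rad and z of large_cup in the frame of case between 0.014 and 0.02 m and horizontal distance between large_cup and case below 0.06 m and value of joint lid between 1.491 and 1.651 rad and velocity of joint lid between -0.05 and 0.05 rad/s and contact force between the fingers and case above 1 N and distance between the grasp point and lid_bar below 0.06 m); the arm keeps its last pose, push and grip.
It fails at once if the lid dropped or was swung towards shut (below 1.3 rad) (value of joint lid below 1.3 rad).
It fails at once if a bystander was moved by more than 20 mm (distance of any of bead_jar, flux_jar, spool, salve_tin from where it was at the start of the episode above 0.02 m).
It also fails if it takes over 72 s, if anything falls off the work surface, if the arm or the gripper's body presses on something with over 40 N, if the wrist force passes 120 N, or if a joint passes its speed limit or range.

### The arm

A 6-joint arm with a two-finger parallel gripper is mounted at the origin on a cart in front of the work surface, level with it; the furniture and walls round the work are solid. World frame = base frame: x ahead of the robot, y to its left, z up, the work surface at z = 0. Lengths are in m, angles in rad, forces in N, time in s.
With the tool pointing down it reaches from about 0.375 to 0.9 m from the base axis. Payload 3.1 kg.
Tool frame: the origin (TCP) lies midway between the tips of the shut fingers; the grasp point (between the pads) lies 19 mm behind it (manip.grasp_offset is the distance from the TCP to the grasp point, in m); z points along the fingers, y is the line along which they close (so a half turn about z gives the same grasp; the last joint's range is limited). The gripper opens to 85 mm and grips with 20 to 120 N. Pads are 22 mm wide; open, the fingers measure 114 mm over their backs; the gripper's body (76 mm by 85 mm) begins 54 mm behind the grasp point. The pads swing forward as they close: fully open they stand 13 mm farther back than shut.
Start: joints at [-1.415, 0.527, 1.433, -0, 1.181, -0.178], TCP at [0.205, -0.59, 0.231] pointing down, gripper open.
Joint ranges: [-3.08, 3.08], [-0.75, 2.2], [0.22, 2.44], [-1.43, 4.57], [0, 2.65], [-2.85, 2.85]. Speed limits (rad/s): [2.79, 2.79, 3.14, 3.14, 3.14, 3.14].

### API

Orientations are given as a unit quaternion [x, y, z, w].
In Python, from station import sensors, cams, order, manip gives the robot as it stands.
- The arm moves only by the tool move_arm, never from a script. Its argument "targets" is a list of rows, each an object of numbers: "dx", "dy", "dz": the shift along the world's x, y, z normalised to -1 to 1, where 1 is 25 mm; "rx", "ry", "rz": the turn, a rotation vector about the world's x, y, z normalised to -1 to 1, where 1 is 30 degrees. A call has exactly 10 rows; each row shifts and turns the commanded pose from where the row before left it; what a row does not reach is not made up. A row lasts 1/8 s, in which the tool goes at most 62.5 mm and 10.7 degrees, less where a joint would pass 70% of its speed; a pose out of reach is approached as far as the arm can. A call with a number of a shift or a turn outside -1 to 1 is refused whole. A call with a gripper value outside its range is refused whole. "claw" is the opening in per cent of the stroke, from 0 (shut) to 100 (fully open), set as the call begins (left out, the last holds). The fingers move at their own pace and stop on an object; "newtons" is the grip in N (left out, the last holds). Time passes only in rows, so rows that do not move let the fingers close, or fill a call up. It gives the time, the measured TCP pose, the force, the opening and the grip force at its end, in the units of the state.
- sensors.sense(): the state, without advancing time (a new reading comes with each control period).
- cams.snapshot(name): name is "side" or "top" or "wrist"; returns the picture (420x560x3 uint8, red, green, blue); there is no depth.
- cams.camera_model(name): a dict with "fx", "fy", "cx", "cy" (pixels), "extrinsics" (4x4, takes a point from world to camera coordinates). Camera axes: x right, y down, z forward; pixel columns grow to the right and rows downward; lengths in m; the calibration is good to about 2 mm. A picture is of the moment at which its call begins: read the wrist's pose just before it. camera_model takes no time and is no camera call; for the wrist camera it gives the pose at the moment of the call.
- order.sign_off(): hands the job in; it is judged then, once.
The state is a dict: "t": time; "q": joint angles; "qd": joint speeds; "tau": joint torques, N m; "tcp_pos": TCP position; "tool_rot": TCP orientation; "force": force on the tool from outside, world axes, zero at the start; "ft_torque": the same for the moment, N m; "finger_gap": opening from 0.0 (shut) to 1.0 (fully open); "gripper_force": force on a finger pad.
Only numpy, scipy, OpenCV 4.12 (cv2) and the standard library are available. Lean on these libraries where they do the work, as an engineer would, in place of code of your own. Each camera call takes 0.05 s, during which the arm holds its last target. There are 200 camera calls.

## Working session

There is one attempt and no reset: what is moved stays moved. The work goes in short steps, Python scripts to look and compute and a tool call to move; the robot and the scene stay as the last step left them, time stands still between calls to the robot, and variables do not carry over. Pictures are saved under pics/ and viewed, at most 10 in all, crops included, and the job is handed in when it is done.

Besides the shell and the picture viewer there is one more tool, called after "Emit:" as a command line: name --argument value ..., lists and objects as JSON in quotes. move_arm: Moves the arm, as the interface text tells. Scaled input: -1 to 1 covers 25 mm each way for a shift and 30 degrees each way for a turn. Its arguments: {"type":"object","properties":{"targets":{"type":"array"},"claw":{"type":"number"},"newtons":{"type":"number"}},"required":["targets"]}

```bash
mkdir -p pics; ls
python3 - <<'E'
from station import sensors, cams, order, manip
import cv2, numpy as np
print(sensors.sense()); print(manip.grasp_offset)
for n in ["side","top"]:
    im=cams.snapshot(n); cv2.imwrite(f"pics/{n}0.png",im[:,:,::-1]); m=cams.camera_model(n); print(n,m)
E
```

```text
pics
{'t': 0.0, 'q': array([-1.41450259e+00,  5.28457153e-01,  1.43393027e+00,  1.42952846e-05,
        1.18139272e+00, -1.78503683e-01]), 'qd': array([-0.00011973, -0.00130894,  0.00036414,  0.00015807, -0.00053047,
       -0.0002083 ]), 'tau': array([ 7.41198710e-04, -4.42344618e+01, -1.78023344e+01, -1.40639099e-04,
        8.42684589e-03,  5.10144119e-06]), 'tcp_pos': array([ 0.2052754 , -0.58955693,  0.23033026]), 'tool_rot': array([ 9.86021388e-01,  1.66615205e-01,  1.87549473e-05, -1.09360677e-03]), 'force': array([ 0.75042174, -0.25098501, -0.43717596]), 'ft_torque': array([-0.06837261, -0.02706354, -0.00319915]), 'gripper_force': 0.0, 'finger_gap': 1.0011071243499814}
0.0187
side {'fx': 400.6511839365208, 'fy': 400.6511839365208, 'cx': 277.4137652623261, 'cy': 216.64270415199977, 'extrinsics': array([[-0.71151036, -0.702309  , -0.02269525,  0.35868982],
       [-0.28745656,  0.32039094, -0.90261751,  0.23927682],
       [ 0.64118776, -0.63569781, -0.42984481,  0.73135803],
       [ 0.        ,  0.        ,  0.        ,  1.        ]])}
top {'fx': 462.1210840233535, 'fy': 462.1210840233535, 'cx': 274.2474979092154, 'cy': 211.42957170360907, 'extrinsics': array([[ 0.12700718, -0.99189837,  0.00260782, -0.08591015],
       [-0.96732797, -0.12444182, -0.22088649,  0.54516239],
       [ 0.21942147,  0.02553155, -0.97529604,  0.91597696],
       [ 0.        ,  0.        ,  0.        ,  1.        ]])}
```

View pics/side0.png

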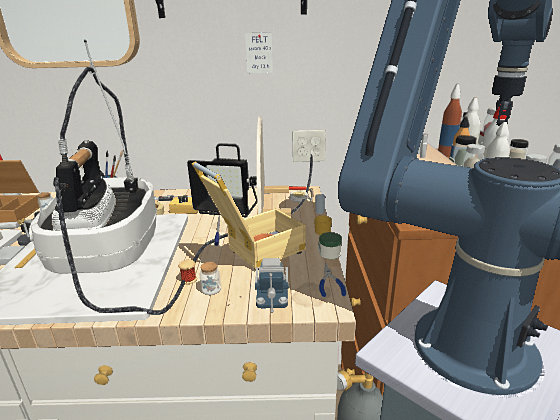

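View pics/top0.png

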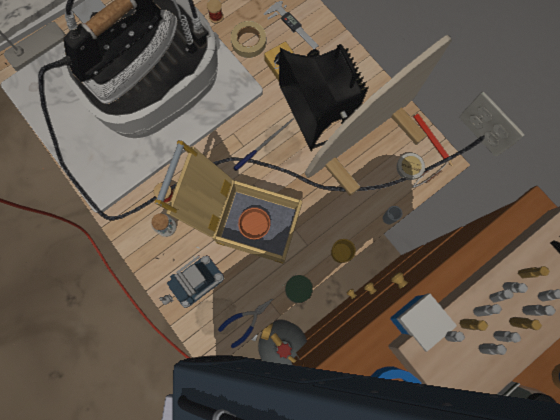

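The side view shows the case at about (265,235), leaning lid at (215,195), spool (187,272), bead jar (208,278) and flux jar (330,245). The top view shows the copper cup at (254,222), brass cup at (343,250), probably the steel cup at (392,214), flux jar (299,288), and bead jar (165,222). I'll enlarge it to check.

```bash
cat > h.py <<'E'
import numpy as np, cv2
from station import sensors, cams, order, manip
def ray(m,u,v):
    E=m["extrinsics"];R=E[:3,:3];o=-R.T@E[:3,3]
    return o,R.T@np.array([(u-m["cx"])/m["fx"],(v-m["cy"])/m["fy"],1])
def onz(m,u,v,z):
    o,d=ray(m,u,v); return o+d*(z-o[2])/d[2]
def proj(m,p):
    c=m["extrinsics"]@np.r_[p,1]; return m["fx"]*c[0]/c[2]+m["cx"],m["fy"]*c[1]/c[2]+m["cy"]
E
python3 - <<'E'
from h import *
im=cv2.imread("pics/top0.png"); c=im[130:340,140:430]
cv2.imwrite("pics/topc.png",cv2.resize(c,None,fx=2.7,fy=2.7,interpolation=cv2.INTER_CUBIC))
m=cams.camera_model("top")
for n,u,v,z in [("copper",254,222,.041),("brass",343,250,.04),("steel",392,214,.056),("flux",299,288,.05),("bead",162,220,.064),("tin",412,165,.018),("barL",165,202,.258),("barR",180,146,.258)]:
    print(n,onz(m,u,v,z).round(3))
E
```

```text
copper [0.528 0.025 0.041]
brass [ 0.492 -0.171  0.04 ]
steel [ 0.579 -0.264  0.056]
flux [ 0.4   -0.087  0.05 ]
bead [0.503 0.215 0.064]
tin [ 0.708 -0.31   0.018]
barL [0.5   0.164 0.258]
barR [0.602 0.156 0.258]
```

View pics/topc.png

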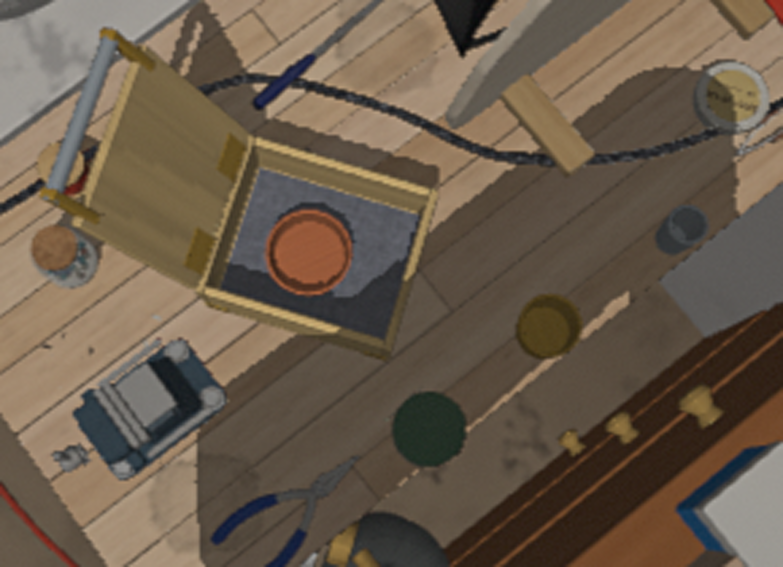

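Run:
```python
from h import *
m=cams.camera_model("top")
f=lambda u,v,z:onz(m,140+u/2.7,130+v/2.7,z)
C=[f(253,140,.082),f(205,295,.082),f(437,190,.082),f(388,352,.082)]
print(np.round(C,3)); print("center",np.mean(C,0).round(4))
print("sizes",[np.linalg.norm(C[i]-C[j]).round(3) for i,j in [(0,1),(2,3),(0,2),(1,3)]])
x=(C[0]+C[1]-C[2]-C[3]); print("case x yaw",np.degrees(np.arctan2(x[1],x[0])))
y=(C[0]+C[2]-C[1]-C[3]); print("y dir",np.degrees(np.arctan2(y[1],y[0])))
b=[f(112,40,.258),f(55,195,.258)];print("bar",np.round(b,4),np.mean(b,0),np.linalg.norm(b[0]-b[1]))
for n,u,v,z in [("copper",310,251,.041),("brass",549,325,.04),("steel",688,226,.056)]: print(n,f(u,v,z).round(4))
# side view reprojection check
s=cams.camera_model("side")
for p in [f(549,325,.04),f(688,226,.056),np.mean(b,0)]: print(np.round(proj(s,p)))
w=cams.camera_model("wrist");T=np.linalg.inv(w["extrinsics"]);print(T.round(3))
```

```text
[[ 0.599  0.076  0.082]
 [ 0.474  0.094  0.082]
 [ 0.578 -0.07   0.082]
 [ 0.449 -0.048  0.082]]
center [0.525 0.013 0.082]
sizes [np.float64(0.126), np.float64(0.131), np.float64(0.148), np.float64(0.145)]
case x yaw 80.80852393680081
y dir -9.009776505328608
bar [[0.6043 0.1535 0.258 ]
 [0.4987 0.1712 0.258 ]] [0.55145835 0.1623748  0.258     ] 0.10707130158976925
copper [0.5257 0.0229 0.041 ]
brass [ 0.4911 -0.1714  0.04  ]
steel [ 0.5806 -0.2704  0.056 ]
[323. 219.]
[320. 196.]
[207. 171.]
[[ 0.328 -0.909 -0.255  0.271]
 [-0.945 -0.317 -0.086 -0.568]
 [-0.002  0.269 -0.963  0.373]
 [ 0.     0.     0.     1.   ]]
```

Emit:
move_arm --targets '[{"dx":1,"dy":1,"dz":0.1,"rz":-0.093},{"dx":1,"dy":1,"dz":0.1,"rz":-0.093},{"dx":1,"dy":1,"dz":0.1,"rz":-0.093},{"dx":1,"dy":1,"dz":0.1,"rz":-0.093},{"dx":1,"dy":1,"dz":0.1,"rz":-0.093},{"dx":1,"dy":1,"dz":0.1,"rz":-0.093},{"dx":1,"dy":1,"dz":0.1,"rz":-0.093},{"dx":1,"dy":1,"dz":0.1,"rz":-0.093},{"dx":1,"dy":1,"dz":0.1,"rz":-0.093},{"dx":1,"dy":1,"dz":0.1,"rz":-0.093}]' --claw 100 --newtons 25

```text
schema error: expected keys dx, dy, dz, rx, ry, rz
```

Emit:
move_arm --targets '[{"dx":0.2,"dy":0.85,"dz":-0.2},{"dx":0.2,"dy":0.85,"dz":-0.2},{"dx":0.2,"dy":0.85,"dz":-0.2},{"dx":0.2,"dy":0.85,"dz":-0.2},{"dx":0.2,"dy":0.85,"dz":-0.2},{"dx":0.2,"dy":0.85,"dz":-0.2},{"dx":0.2,"dy":0.85,"dz":-0.2},{"dx":0,"dy":0.85,"dz":-0.2},{"dz":-0.2},{"dz":-0.2}]'

```text
schema error: expected keys dx, dy, dz, rx, ry, rz
```

Run:
```python
from h import *
s=sensors.sense();print(s["t"],s["tcp_pos"],s["tool_rot"],s["q"],s["force"])
w=cams.camera_model("wrist");im=cams.snapshot("wrist");cv2.imwrite("pics/w1.png",im[:,:,::-1])
np.save("w1.npy",w["extrinsics"]);print(w["fx"],w["cx"],w["cy"])
for p in [(.4911,-.1714,.04),(.5806,-.2704,.056)]: print(np.round(proj(w,p)))
```

```text
0.1 [ 0.20532125 -0.5896455   0.23044311] [ 9.86018709e-01  1.66631863e-01  1.96340398e-05 -9.63420150e-04] [-1.41445359e+00  5.28366402e-01  1.43375072e+00  1.93870640e-05
  1.18140269e+00 -1.78490363e-01] [-0.69169695 -0.20402488  0.19444877]
371.8915409708389 284.9036942171448 207.060774136209
[-202. -464.]
[ -47. -647.]
```

View pics/w1.png

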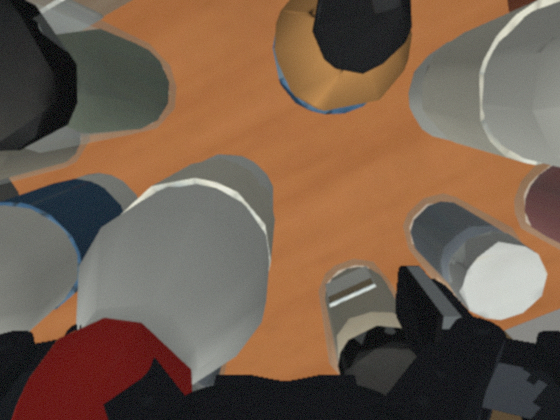

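The tool hasn't moved: each row needs all six keys. The view shows the gripper among bottles, with a red cap at (110,380) beside the fingers, so I go straight up first.

Emit:
move_arm --targets '[{"dx":0,"dy":0,"dz":1,"rx":0,"ry":0,"rz":0},{"dx":0,"dy":0,"dz":1,"rx":0,"ry":0,"rz":0},{"dx":0,"dy":0,"dz":1,"rx":0,"ry":0,"rz":0},{"dx":0,"dy":0,"dz":1,"rx":0,"ry":0,"rz":0},{"dx":0,"dy":0,"dz":1,"rx":0,"ry":0,"rz":0},{"dx":1,"dy":1,"dz":0,"rx":0,"ry":0,"rz":-0.12},{"dx":1,"dy":1,"dz":0,"rx":0,"ry":0,"rz":-0.12},{"dx":1,"dy":1,"dz":0,"rx":0,"ry":0,"rz":-0.12},{"dx":1,"dy":1,"dz":0,"rx":0,"ry":0,"rz":-0.12},{"dx":1,"dy":1,"dz":0,"rx":0,"ry":0,"rz":-0.12}]' --claw 100 --newtons 25

```text
t: 1.4
tcp_pos: [0.331, -0.4642, 0.3559]
tool_rot: [1.0, 0.009, -0.0, -0.0]
force: [0.9, -0.3, 0.8]
finger_gap: 1.0
gripper_force: 0.0
```

Emit:
move_arm --targets '[{"dx":0.7,"dy":1,"dz":0,"rx":0,"ry":0,"rz":-0.033},{"dx":0.7,"dy":1,"dz":0,"rx":0,"ry":0,"rz":-0.033},{"dx":0.7,"dy":1,"dz":0,"rx":0,"ry":0,"rz":-0.033},{"dx":0.7,"dy":1,"dz":0,"rx":0,"ry":0,"rz":-0.033},{"dx":0.7,"dy":1,"dz":0,"rx":0,"ry":0,"rz":-0.033},{"dx":0.7,"dy":1,"dz":0,"rx":0,"ry":0,"rz":-0.033},{"dx":0.7,"dy":1,"dz":0,"rx":0,"ry":0,"rz":-0.033},{"dx":0.6,"dy":1,"dz":0,"rx":0,"ry":0,"rz":-0.033},{"dx":0.6,"dy":1,"dz":0,"rx":0,"ry":0,"rz":-0.033},{"dx":0.5,"dy":1,"dz":0,"rx":0,"ry":0,"rz":-0.033}]'

```text
t: 2.65
tcp_pos: [0.4957, -0.2142, 0.356]
tool_rot: [0.997, -0.076, -0.0, -0.0]
force: [0.3, -0.2, -0.7]
finger_gap: 1.001
gripper_force: 0.0
```

Run:
```python
from h import *
s=sensors.sense();print(s["t"],s["tcp_pos"],s["tool_rot"],s["q"],s["force"])
w=cams.camera_model("wrist");im=cams.snapshot("wrist");cv2.imwrite("pics/w2.png",im[:,:,::-1])
np.save("w2.npy",w["extrinsics"]);print(w["fx"],w["cx"],w["cy"])
for p in [(.4911,-.1714,.04),(.5806,-.2704,.056)]: print(np.round(proj(w,p)))
```

```text
2.65 [ 0.49567832 -0.2142246   0.35595624] [ 9.97093236e-01 -7.61901762e-02 -3.04323871e-04 -2.05907049e-04] [-6.14998797e-01  2.85230107e-01  1.47491670e+00  4.19614207e-05
  1.38217957e+00  1.10831782e+00] [ 0.29207198 -0.1832896  -0.74664995]
371.8915409708389 284.9036942171448 207.060774136209
[251. 170.]
[322.  82.]
```

View pics/w2.png

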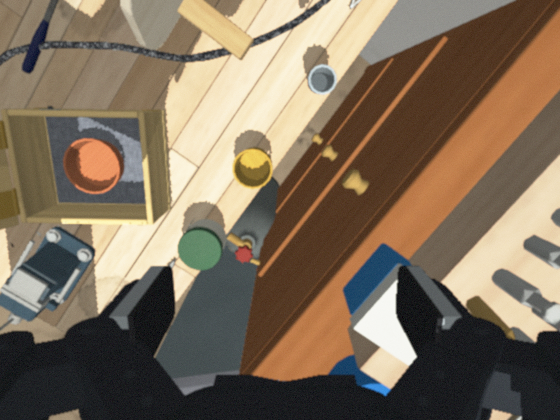

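The wrist view shows brass cup rim at (253,168), steel rim at (321,79), copper (93,165), flux jar (200,249), and drawer cabinet on the right. Projections agree within ~3 px. Next I refine the rims by contour and check the cabinet's distance.

Run:
```python
from h import *
w=cams.camera_model("wrist");t=cams.camera_model("top")
def tri(a,b):
    o1,d1=ray(w,*a);o2,d2=ray(t,140+b[0]/2.7,130+b[1]/2.7)
    k=np.linalg.lstsq(np.c_[d1,-d2],o2-o1,rcond=None)[0]
    p,q=o1+k[0]*d1,o2+k[1]*d2; return ((p+q)/2).round(3),np.linalg.norm(p-q).round(4)
for a,b in [((318,138),(570,442)),((330,153),(622,427)),((355,180),(703,403))]: print("knob",tri(a,b))
im=cv2.imread("pics/w2.png");hsv=cv2.cvtColor(im,cv2.COLOR_BGR2HSV)
def blob(lo,hi,roi):
    x0,y0,x1,y1=roi;mk=cv2.inRange(hsv[y0:y1,x0:x1],lo,hi)
    c=max(cv2.findContours(mk,cv2.RETR_EXTERNAL,cv2.CHAIN_APPROX_NONE)[0],key=cv2.contourArea)
    (x,y),r=cv2.minEnclosingCircle(c);e=cv2.fitEllipse(c);return (x+x0,y+y0,r),(e[0][0]+x0,e[0][1]+y0,e[1])
for n,lo,hi,roi,z in [("brass",(15,120,60),(32,255,255),(225,140,285,192),.04),("copper",(3,120,60),(14,255,255),(55,120,130,205),.041),("steel",(80,12,60),(125,150,255),(300,55,345,100),.056)]:
    c,e=blob(lo,hi,roi);print(n,np.round(c,1),[np.round(k,1) for k in e],onz(w,c[0],c[1],z).round(4),onz(w,e[0],e[1],z).round(4))
```

```text
knob (array([ 0.449, -0.303, -0.639]), np.float64(0.0029))
knob (array([ 0.449, -0.301, -0.299]), np.float64(0.0031))
knob (array([ 0.451, -0.302,  0.003]), np.float64(0.0059))
brass [252.8 167.7  20.6] [np.float64(252.5), np.float64(167.8), array([39. , 40.2])] [ 0.4948 -0.1697  0.04  ] [ 0.4946 -0.1693  0.04  ]
copper [ 92.8 164.1  30. ] [np.float64(92.8), np.float64(165.1), array([53.5, 59.5])] [0.5291 0.0257 0.041 ] [0.5279 0.0262 0.041 ]
steel [321.4  78.8  14.3] [np.float64(321.7), np.float64(78.9), array([26.4, 27.7])] [ 0.5852 -0.2655  0.056 ] [ 0.585  -0.2659  0.056 ]
```

Emit:
move_arm --targets '[{"dx":0,"dy":0.35,"dz":-1,"rx":0,"ry":0,"rz":0},{"dx":0,"dy":0.35,"dz":-1,"rx":0,"ry":0,"rz":0},{"dx":0,"dy":0.35,"dz":-1,"rx":0,"ry":0,"rz":0},{"dx":0,"dy":0.35,"dz":-1,"rx":0,"ry":0,"rz":0},{"dx":0,"dy":0.35,"dz":-1,"rx":0,"ry":0,"rz":0},{"dx":0,"dy":0,"dz":-1,"rx":0,"ry":0,"rz":0},{"dx":0,"dy":0,"dz":-1,"rx":0,"ry":0,"rz":0},{"dx":0,"dy":0,"dz":-1,"rx":0,"ry":0,"rz":0},{"dx":0,"dy":0,"dz":-1,"rx":0,"ry":0,"rz":0},{"dx":0,"dy":0,"dz":0,"rx":0,"ry":0,"rz":0}]'

```text
t: 3.95
tcp_pos: [0.4939, -0.1709, 0.1296]
tool_rot: [0.997, -0.076, -0.002, -0.001]
force: [0.3, 0.3, 0.3]
finger_gap: 0.997
gripper_force: 0.0
```

```bash
cat >> h.py <<'E'
COL=dict(brass=((15,120,60),(32,255,255)),copper=((3,120,60),(14,255,255)),steel=((80,12,60),(125,150,255)))
def rim(n,z,guess,rad,im=None):
    s=sensors.sense();w=cams.camera_model("wrist");im=cams.snapshot("wrist")[:,:,::-1].copy()
    hsv=cv2.cvtColor(im,cv2.COLOR_BGR2HSV);u,v=proj(w,guess);k=w["fx"]*rad*1.5/(w["extrinsics"]@np.r_[guess,1])[2]
    mk=cv2.inRange(hsv,*COL[n]);sel=np.zeros_like(mk);cv2.circle(sel,(int(u),int(v)),int(k),255,-1)
    c=max(cv2.findContours(mk&sel,cv2.RETR_EXTERNAL,cv2.CHAIN_APPROX_NONE)[0],key=cv2.contourArea)
    b=cv2.boundingRect(c);e=cv2.fitEllipse(c)
    print(s["t"],"tcp",s["tcp_pos"].round(4),"bbox",b,"ell",np.round(e[0],1),np.round(e[1],1),"pos",onz(w,*e[0],z).round(4),"expect r px",k/1.5)
    return im
E
python3 - <<'E'
from h import *
cv2.imwrite("pics/w3.png",rim("brass",.04,(.4945,-.1697,.04),.0255))
E
```

```text
3.95 tcp [ 0.4939 -0.1709  0.1296] bbox (250, 171, 79, 81) ell [288.  211.9] [75.7 79.5] pos [ 0.4944 -0.1734  0.04  ] expect r px 39.12943733740771
```

Emit:
move_arm --targets '[{"dx":0,"dy":-0.06,"dz":-0.9,"rx":0,"ry":0,"rz":0},{"dx":0,"dy":0,"dz":-0.9,"rx":0,"ry":0,"rz":0},{"dx":0,"dy":0,"dz":-0.8,"rx":0,"ry":0,"rz":0},{"dx":0,"dy":0,"dz":-0.6,"rx":0,"ry":0,"rz":0},{"dx":0,"dy":0,"dz":-0.5,"rx":0,"ry":0,"rz":0},{"dx":0,"dy":0,"dz":-0.3,"rx":0,"ry":0,"rz":0},{"dx":0,"dy":0,"dz":-0.2,"rx":0,"ry":0,"rz":0},{"dx":0,"dy":0,"dz":0,"rx":0,"ry":0,"rz":0},{"dx":0,"dy":0,"dz":0,"rx":0,"ry":0,"rz":0},{"dx":0,"dy":0,"dz":0,"rx":0,"ry":0,"rz":0}]'

```text
t: 5.25
tcp_pos: [0.4956, -0.1731, 0.0267]
tool_rot: [0.997, -0.076, 0.0, 0.0]
force: [0.4, -0.9, -0.1]
finger_gap: 1.0
gripper_force: 0.0
```

Emit:
move_arm --targets '[{"dx":0,"dy":0,"dz":0,"rx":0,"ry":0,"rz":0},{"dx":0,"dy":0,"dz":0,"rx":0,"ry":0,"rz":0},{"dx":0,"dy":0,"dz":0,"rx":0,"ry":0,"rz":0},{"dx":0,"dy":0,"dz":0,"rx":0,"ry":0,"rz":0},{"dx":0,"dy":0,"dz":0,"rx":0,"ry":0,"rz":0},{"dx":0,"dy":0,"dz":0,"rx":0,"ry":0,"rz":0},{"dx":0,"dy":0,"dz":0,"rx":0,"ry":0,"rz":0},{"dx":0,"dy":0,"dz":0,"rx":0,"ry":0,"rz":0},{"dx":0,"dy":0,"dz":0,"rx":0,"ry":0,"rz":0},{"dx":0,"dy":0,"dz":0,"rx":0,"ry":0,"rz":0}]' --claw 0 --newtons 30

```text
t: 6.5
tcp_pos: [0.4954, -0.173, 0.0269]
tool_rot: [0.997, -0.076, 0.0, 0.0]
force: [-1.1, 0.7, 6.0]
finger_gap: 0.577
gripper_force: 30.4
```

Emit:
move_arm --targets '[{"dx":0,"dy":0,"dz":0.5,"rx":0,"ry":0,"rz":0},{"dx":0,"dy":0,"dz":0.9,"rx":0,"ry":0,"rz":0},{"dx":0,"dy":0,"dz":0.9,"rx":0,"ry":0,"rz":0},{"dx":0,"dy":0,"dz":0.9,"rx":0,"ry":0,"rz":0},{"dx":0.2,"dy":0.5,"dz":0.9,"rx":0,"ry":0,"rz":0},{"dx":0.4,"dy":0.8,"dz":0.5,"rx":0,"ry":0,"rz":0},{"dx":0.4,"dy":0.8,"dz":0,"rx":0,"ry":0,"rz":0},{"dx":0.3,"dy":0.8,"dz":0,"rx":0,"ry":0,"rz":0},{"dx":0,"dy":0.4,"dz":0,"rx":0,"ry":0,"rz":0},{"dx":0,"dy":0.2,"dz":0,"rx":0,"ry":0,"rz":0}]'

```text
t: 7.75
tcp_pos: [0.5273, -0.085, 0.1414]
tool_rot: [0.997, -0.076, -0.0, 0.0]
force: [0.2, -0.4, -1.1]
finger_gap: 0.58
gripper_force: 31.3
```

Run:
```python
from h import *
cv2.imwrite("pics/w4.png",rim("copper",.041,(.528,.0225,.041),.035))
print(sensors.sense()["finger_gap"])
```

```text
7.75 tcp [ 0.5273 -0.085   0.1414] bbox (79, 184, 103, 96) ell [130.8 230.4] [ 95.8 102.5] pos [0.5282 0.0221 0.041 ] expect r px 50.61585867960747
0.5777086997451942
```

View pics/w4.png

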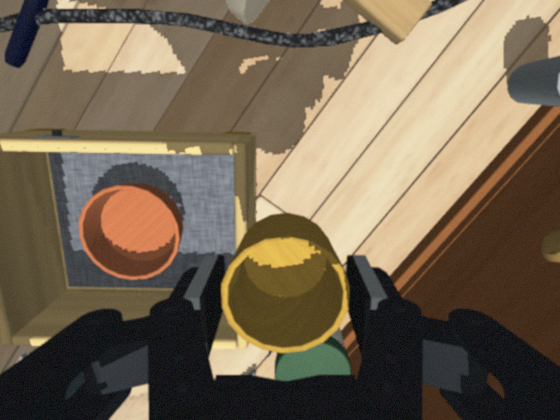

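The brass cup is held level, rim at (285,292), and the copper cup is clear at (131,230). Now carry it over and lower.

Emit:
move_arm --targets '[{"dx":0.07,"dy":0.6,"dz":0,"rx":0,"ry":0,"rz":0},{"dx":0,"dy":0.9,"dz":0,"rx":0,"ry":0,"rz":0},{"dx":0,"dy":0.9,"dz":0,"rx":0,"ry":0,"rz":0},{"dx":0,"dy":0.9,"dz":0,"rx":0,"ry":0,"rz":0},{"dx":0,"dy":0.6,"dz":0,"rx":0,"ry":0,"rz":0},{"dx":0,"dy":0.38,"dz":0,"rx":0,"ry":0,"rz":0},{"dx":0,"dy":0,"dz":-0.5,"rx":0,"ry":0,"rz":0},{"dx":0,"dy":0,"dz":-0.8,"rx":0,"ry":0,"rz":0},{"dx":0,"dy":0,"dz":-0.6,"rx":0,"ry":0,"rz":0},{"dx":0,"dy":0,"dz":0,"rx":0,"ry":0,"rz":0}]'

```text
t: 9.05
tcp_pos: [0.5286, 0.0212, 0.0922]
tool_rot: [0.997, -0.076, -0.002, -0.0]
force: [-0.6, 1.4, -1.3]
finger_gap: 0.576
gripper_force: 31.4
```

Emit:
move_arm --targets '[{"dx":0,"dy":0,"dz":-0.4,"rx":0,"ry":0,"rz":0},{"dx":0,"dy":0,"dz":-0.4,"rx":0,"ry":0,"rz":0},{"dx":0,"dy":0,"dz":-0.3,"rx":0,"ry":0,"rz":0},{"dx":0,"dy":0,"dz":-0.3,"rx":0,"ry":0,"rz":0},{"dx":0,"dy":0,"dz":-0.2,"rx":0,"ry":0,"rz":0},{"dx":0,"dy":0,"dz":-0.1,"rx":0,"ry":0,"rz":0},{"dx":0,"dy":0,"dz":0,"rx":0,"ry":0,"rz":0},{"dx":0,"dy":0,"dz":0,"rx":0,"ry":0,"rz":0},{"dx":0,"dy":0,"dz":0,"rx":0,"ry":0,"rz":0},{"dx":0,"dy":0,"dz":0,"rx":0,"ry":0,"rz":0}]'

```text
t: 10.3
tcp_pos: [0.5297, 0.0215, 0.0515]
tool_rot: [0.997, -0.076, 0.0, 0.0]
force: [-0.7, 0.7, -1.1]
finger_gap: 0.577
gripper_force: 31.4
```

Emit:
move_arm --targets '[{"dx":0,"dy":0,"dz":-0.08,"rx":0,"ry":0,"rz":0},{"dx":0,"dy":0,"dz":-0.06,"rx":0,"ry":0,"rz":0},{"dx":0,"dy":0,"dz":0,"rx":0,"ry":0,"rz":0},{"dx":0,"dy":0,"dz":0,"rx":0,"ry":0,"rz":0},{"dx":0,"dy":0,"dz":0,"rx":0,"ry":0,"rz":0},{"dx":0,"dy":0,"dz":0,"rx":0,"ry":0,"rz":0},{"dx":0,"dy":0,"dz":0,"rx":0,"ry":0,"rz":0},{"dx":0,"dy":0,"dz":0,"rx":0,"ry":0,"rz":0},{"dx":0,"dy":0,"dz":0,"rx":0,"ry":0,"rz":0},{"dx":0,"dy":0,"dz":0,"rx":0,"ry":0,"rz":0}]'

```text
t: 11.55
tcp_pos: [0.5296, 0.0215, 0.0478]
tool_rot: [0.997, -0.076, -0.0, -0.0]
force: [0.3, 0.6, -0.8]
finger_gap: 0.584
gripper_force: 31.4
```

Emit:
move_arm --targets '[{"dx":0,"dy":0,"dz":0,"rx":0,"ry":0,"rz":0},{"dx":0,"dy":0,"dz":0,"rx":0,"ry":0,"rz":0},{"dx":0,"dy":0,"dz":0,"rx":0,"ry":0,"rz":0},{"dx":0,"dy":0,"dz":0,"rx":0,"ry":0,"rz":0},{"dx":0,"dy":0,"dz":0.4,"rx":0,"ry":0,"rz":0},{"dx":0,"dy":0,"dz":0.8,"rx":0,"ry":0,"rz":0},{"dx":0,"dy":0,"dz":1,"rx":0,"ry":0,"rz":0},{"dx":0,"dy":0,"dz":1,"rx":0,"ry":0,"rz":0},{"dx":0,"dy":0,"dz":1,"rx":0,"ry":0,"rz":0},{"dx":0,"dy":0,"dz":0.6,"rx":0,"ry":0,"rz":0}]' --claw 75

```text
t: 12.8
tcp_pos: [0.5301, 0.0214, 0.1696]
tool_rot: [0.997, -0.076, 0.001, 0.0]
force: [-0.4, -0.8, 0.5]
finger_gap: 0.751
gripper_force: 0.0
```

Run:
```python
from h import *
im=rim("brass",.0605,(.5287,.0215,.0605),.0255)
rim("copper",.041,(.528,.0225,.041),.035)
cv2.imwrite("pics/w5.png",im)
```

```text
12.8 tcp [0.5301 0.0214 0.1696] bbox (249, 170, 73, 75) ell [284.9 208.1] [70.8 73.8] pos [0.5286 0.0212 0.0605] expect r px 36.224169317105535
12.85 tcp [0.531  0.0213 0.1709] bbox (237, 161, 90, 88) ell [281.5 204.8] [86.9 89.4] pos [0.527  0.0241 0.041 ] expect r px 46.0989666552727
```

View pics/w5.png

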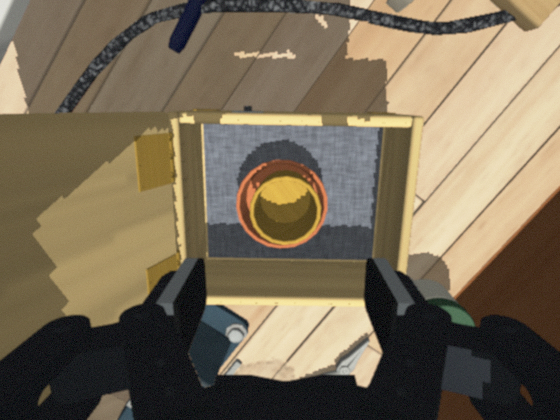

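The brass cup sits in the copper one: its rim is at (285,208), concentric with the copper at (282,205). On to the steel cup.

Emit:
move_arm --targets '[{"dx":0.2,"dy":-1,"dz":0,"rx":0,"ry":0,"rz":0},{"dx":0.2,"dy":-1,"dz":0,"rx":0,"ry":0,"rz":0},{"dx":0.2,"dy":-1,"dz":0,"rx":0,"ry":0,"rz":0},{"dx":0.2,"dy":-1,"dz":0,"rx":0,"ry":0,"rz":0},{"dx":0.2,"dy":-1,"dz":0,"rx":0,"ry":0,"rz":0},{"dx":0.2,"dy":-1,"dz":0,"rx":0,"ry":0,"rz":0},{"dx":0.2,"dy":-1,"dz":0,"rx":0,"ry":0,"rz":0},{"dx":0.2,"dy":-1,"dz":0,"rx":0,"ry":0,"rz":0},{"dx":0.2,"dy":-1,"dz":0,"rx":0,"ry":0,"rz":0},{"dx":0.2,"dy":-1,"dz":0,"rx":0,"ry":0,"rz":0}]' --claw 90

```text
t: 14.15
tcp_pos: [0.5799, -0.2301, 0.1677]
tool_rot: [0.997, -0.076, -0.0, -0.0]
force: [0.4, -0.3, -1.0]
finger_gap: 0.895
gripper_force: 0.0
```

Emit:
move_arm --targets '[{"dx":0.05,"dy":-0.8,"dz":0,"rx":0,"ry":0,"rz":0},{"dx":0.05,"dy":-0.6,"dz":0,"rx":0,"ry":0,"rz":0},{"dx":0.05,"dy":-0.3,"dz":0,"rx":0,"ry":0,"rz":0},{"dx":0,"dy":0,"dz":-0.2,"rx":0,"ry":0,"rz":0},{"dx":0,"dy":0,"dz":-0.4,"rx":0,"ry":0,"rz":0},{"dx":0,"dy":0,"dz":-0.4,"rx":0,"ry":0,"rz":0},{"dx":0,"dy":0,"dz":-0.2,"rx":0,"ry":0,"rz":0},{"dx":0,"dy":0,"dz":0,"rx":0,"ry":0,"rz":0},{"dx":0,"dy":0,"dz":0,"rx":0,"ry":0,"rz":0},{"dx":0,"dy":0,"dz":0,"rx":0,"ry":0,"rz":0}]'

```text
t: 15.4
tcp_pos: [0.5836, -0.2712, 0.1382]
tool_rot: [0.997, -0.076, 0.0, 0.0]
force: [-0.3, 0.1, -0.5]
finger_gap: 0.9
gripper_force: 0.0
```

Run:
```python
from h import *
cv2.imwrite("pics/w6.png",rim("steel",.056,(.5843,-.2705,.056),.0165))
```

```text
15.4 tcp [ 0.5836 -0.2712  0.1382] bbox (259, 181, 50, 61) ell [283.7 212.4] [47.  59.5] pos [ 0.5867 -0.2714  0.056 ] expect r px 26.07794807277772
```

View pics/w6.png

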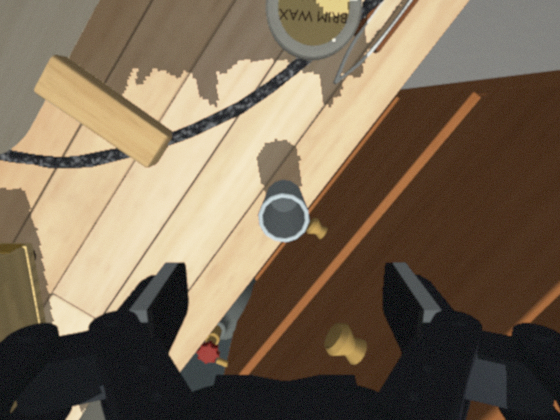

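The steel rim is at (284,217), directly below the tool and clear of the cabinet.

Emit:
move_arm --targets '[{"dx":0,"dy":0,"dz":-0.6,"rx":0,"ry":0,"rz":0},{"dx":0,"dy":0,"dz":-0.9,"rx":0,"ry":0,"rz":0},{"dx":0,"dy":0,"dz":-0.9,"rx":0,"ry":0,"rz":0},{"dx":0,"dy":0,"dz":-0.7,"rx":0,"ry":0,"rz":0},{"dx":0,"dy":0,"dz":-0.4,"rx":0,"ry":0,"rz":0},{"dx":0,"dy":0,"dz":-0.2,"rx":0,"ry":0,"rz":0},{"dx":0,"dy":0,"dz":-0.1,"rx":0,"ry":0,"rz":0},{"dx":0,"dy":0,"dz":0,"rx":0,"ry":0,"rz":0},{"dx":0,"dy":0,"dz":0,"rx":0,"ry":0,"rz":0},{"dx":0,"dy":0,"dz":0,"rx":0,"ry":0,"rz":0}]'

```text
t: 16.7
tcp_pos: [0.5836, -0.2712, 0.0433]
tool_rot: [0.997, -0.076, 0.0, 0.0]
force: [-0.4, 0.0, -0.2]
finger_gap: 0.901
gripper_force: 0.0
```

Emit:
move_arm --targets '[{"dx":0,"dy":0,"dz":0,"rx":0,"ry":0,"rz":0},{"dx":0,"dy":0,"dz":0,"rx":0,"ry":0,"rz":0},{"dx":0,"dy":0,"dz":0,"rx":0,"ry":0,"rz":0},{"dx":0,"dy":0,"dz":0,"rx":0,"ry":0,"rz":0},{"dx":0,"dy":0,"dz":0,"rx":0,"ry":0,"rz":0},{"dx":0,"dy":0,"dz":0,"rx":0,"ry":0,"rz":0},{"dx":0,"dy":0,"dz":0,"rx":0,"ry":0,"rz":0},{"dx":0,"dy":0,"dz":0,"rx":0,"ry":0,"rz":0},{"dx":0,"dy":0,"dz":0,"rx":0,"ry":0,"rz":0},{"dx":0,"dy":0,"dz":0,"rx":0,"ry":0,"rz":0}]' --claw 0 --newtons 25

```text
t: 17.95
tcp_pos: [0.5835, -0.271, 0.043]
tool_rot: [0.997, -0.076, 0.0, -0.0]
force: [-0.5, 1.1, 3.7]
finger_gap: 0.35
gripper_force: 25.0
```

Emit:
move_arm --targets '[{"dx":0,"dy":0,"dz":0.4,"rx":0,"ry":0,"rz":0},{"dx":0,"dy":0,"dz":0.8,"rx":0,"ry":0,"rz":0},{"dx":0,"dy":0,"dz":1,"rx":0,"ry":0,"rz":0},{"dx":0,"dy":0,"dz":1,"rx":0,"ry":0,"rz":0},{"dx":0,"dy":0,"dz":1,"rx":0,"ry":0,"rz":0},{"dx":-0.2,"dy":0.9,"dz":0.5,"rx":0,"ry":0,"rz":0},{"dx":-0.2,"dy":1,"dz":0,"rx":0,"ry":0,"rz":0},{"dx":-0.2,"dy":1,"dz":0,"rx":0,"ry":0,"rz":0},{"dx":-0.2,"dy":1,"dz":0,"rx":0,"ry":0,"rz":0},{"dx":-0.2,"dy":1,"dz":0,"rx":0,"ry":0,"rz":0}]'

```text
t: 19.2
tcp_pos: [0.5576, -0.1462, 0.1597]
tool_rot: [0.997, -0.076, -0.001, -0.0]
force: [0.7, 0.3, 0.2]
finger_gap: 0.357
gripper_force: 24.9
```

Emit:
move_arm --targets '[{"dx":-0.18,"dy":1,"dz":0,"rx":0,"ry":0,"rz":0},{"dx":-0.2,"dy":1,"dz":0,"rx":0,"ry":0,"rz":0},{"dx":-0.2,"dy":1,"dz":0,"rx":0,"ry":0,"rz":0},{"dx":-0.2,"dy":1,"dz":0,"rx":0,"ry":0,"rz":0},{"dx":-0.2,"dy":1,"dz":0,"rx":0,"ry":0,"rz":0},{"dx":-0.2,"dy":0.8,"dz":0,"rx":0,"ry":0,"rz":0},{"dx":0,"dy":0.6,"dz":0,"rx":0,"ry":0,"rz":0},{"dx":0,"dy":0.4,"dz":0,"rx":0,"ry":0,"rz":0},{"dx":0,"dy":0,"dz":0,"rx":0,"ry":0,"rz":0},{"dx":0,"dy":0,"dz":0,"rx":0,"ry":0,"rz":0}]'

```text
t: 20.45
tcp_pos: [0.5292, 0.021, 0.1603]
tool_rot: [0.997, -0.076, 0.0, 0.0]
force: [-0.5, 0.2, 0.2]
finger_gap: 0.356
gripper_force: 24.9
```

Run:
```python
from h import *
im=rim("copper",.041,(.528,.0225,.041),.035);cv2.imwrite("pics/w7.png",im)
```

```text
20.45 tcp [0.5292 0.021  0.1603] bbox (234, 161, 94, 83) ell [281.4 206.6] [86.  88.3] pos [0.5262 0.0236 0.041 ] expect r px 47.93677686662905
```

View pics/w7.png

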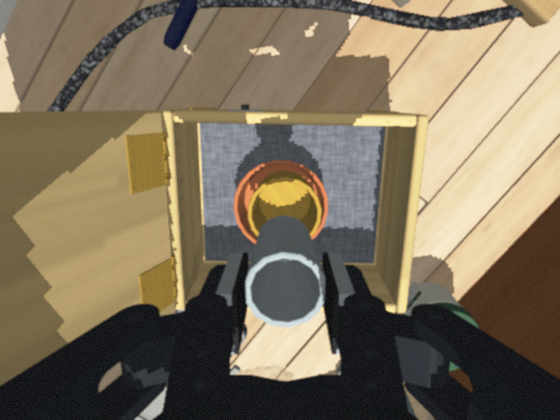

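The small cup is held level, rim at (285,288), in line with the brass cup at (285,205). Lowering.

Emit:
move_arm --targets '[{"dx":0,"dy":0,"dz":-0.5,"rx":0,"ry":0,"rz":0},{"dx":0,"dy":0,"dz":-0.7,"rx":0,"ry":0,"rz":0},{"dx":0,"dy":0,"dz":-0.6,"rx":0,"ry":0,"rz":0},{"dx":0,"dy":0,"dz":-0.5,"rx":0,"ry":0,"rz":0},{"dx":0,"dy":0,"dz":-0.4,"rx":0,"ry":0,"rz":0},{"dx":0,"dy":0,"dz":-0.4,"rx":0,"ry":0,"rz":0},{"dx":0,"dy":0,"dz":-0.3,"rx":0,"ry":0,"rz":0},{"dx":0,"dy":0,"dz":-0.2,"rx":0,"ry":0,"rz":0},{"dx":0,"dy":0,"dz":0,"rx":0,"ry":0,"rz":0},{"dx":0,"dy":0,"dz":0,"rx":0,"ry":0,"rz":0}]'

```text
t: 21.75
tcp_pos: [0.5291, 0.0215, 0.0705]
tool_rot: [0.997, -0.076, 0.0, 0.0]
force: [-0.2, 0.4, -0.9]
finger_gap: 0.356
gripper_force: 24.9
```

Emit:
move_arm --targets '[{"dx":0,"dy":0,"dz":-0.06,"rx":0,"ry":0,"rz":0},{"dx":0,"dy":0,"dz":-0.05,"rx":0,"ry":0,"rz":0},{"dx":0,"dy":0,"dz":0,"rx":0,"ry":0,"rz":0},{"dx":0,"dy":0,"dz":0,"rx":0,"ry":0,"rz":0},{"dx":0,"dy":0,"dz":0,"rx":0,"ry":0,"rz":0},{"dx":0,"dy":0,"dz":0,"rx":0,"ry":0,"rz":0},{"dx":0,"dy":0,"dz":0,"rx":0,"ry":0,"rz":0},{"dx":0,"dy":0,"dz":0,"rx":0,"ry":0,"rz":0},{"dx":0,"dy":0,"dz":0,"rx":0,"ry":0,"rz":0},{"dx":0,"dy":0,"dz":0,"rx":0,"ry":0,"rz":0}]'

```text
t: 23.0
tcp_pos: [0.5289, 0.0215, 0.0676]
tool_rot: [0.997, -0.076, 0.0, 0.0]
force: [-0.3, -0.7, -0.6]
finger_gap: 0.359
gripper_force: 24.9
```

Emit:
move_arm --targets '[{"dx":0,"dy":0,"dz":0,"rx":0,"ry":0,"rz":0},{"dx":0,"dy":0,"dz":0,"rx":0,"ry":0,"rz":0},{"dx":0,"dy":0,"dz":0,"rx":0,"ry":0,"rz":0},{"dx":0,"dy":0,"dz":0,"rx":0,"ry":0,"rz":0},{"dx":0,"dy":0,"dz":0.4,"rx":0,"ry":0,"rz":0},{"dx":0,"dy":0,"dz":0.8,"rx":0,"ry":0,"rz":0},{"dx":0,"dy":0,"dz":1,"rx":0,"ry":0,"rz":0},{"dx":0,"dy":0,"dz":1,"rx":0,"ry":0,"rz":0},{"dx":0,"dy":0,"dz":1,"rx":0,"ry":0,"rz":0},{"dx":0,"dy":0,"dz":1,"rx":0,"ry":0,"rz":0}]' --claw 60

```text
t: 24.25
tcp_pos: [0.5288, 0.0215, 0.1991]
tool_rot: [0.997, -0.076, 0.0, 0.0]
force: [0.5, 0.5, -1.0]
finger_gap: 0.6
gripper_force: 0.0
```

Run:
```python
from h import *
im=rim("brass",.0605,(.5287,.0215,.0605),.0255)
rim("steel",.080,(.5287,.0215,.080),.0165)
cv2.imwrite("pics/w8.png",im)
```

```text
24.25 tcp [0.5288 0.0215 0.1991] bbox (252, 162, 67, 68) ell [284.8 196.5] [64.2 66.3] pos [0.5281 0.0212 0.0605] expect r px 32.7277891040028
24.3 tcp [0.5309 0.0213 0.2022] bbox (263, 175, 43, 51) ell [283.9 201.2] [40.7 49.3] pos [0.5316 0.0214 0.08  ] expect r px 22.334980540306915
```

View pics/w8.png

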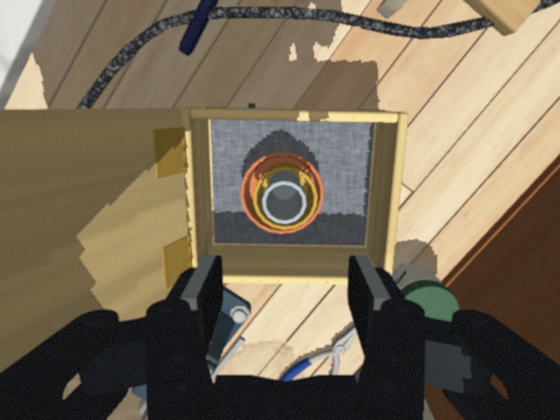

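All three cups are nested: steel rim at (284,203), brass (285,197) and copper (282,195) are near-concentric. Now up and over to the bar.

Emit:
move_arm --targets '[{"dx":0,"dy":0,"dz":1,"rx":0,"ry":0,"rz":0},{"dx":0,"dy":0,"dz":1,"rx":0,"ry":0,"rz":0},{"dx":0,"dy":0,"dz":1,"rx":0,"ry":0,"rz":0},{"dx":0,"dy":0,"dz":1,"rx":0,"ry":0,"rz":0},{"dx":0,"dy":0,"dz":1,"rx":0,"ry":0,"rz":0},{"dx":0,"dy":0,"dz":1,"rx":0,"ry":0,"rz":0},{"dx":0.2,"dy":0.8,"dz":0.2,"rx":0,"ry":0,"rz":0},{"dx":0.2,"dy":0.8,"dz":0,"rx":0,"ry":0,"rz":0},{"dx":0.2,"dy":0.8,"dz":0,"rx":0,"ry":0,"rz":0},{"dx":0.2,"dy":0.8,"dz":0,"rx":0,"ry":0,"rz":0}]' --claw 100

```text
t: 25.6
tcp_pos: [0.5486, 0.1022, 0.3518]
tool_rot: [0.997, -0.076, -0.001, 0.0]
force: [-0.2, -0.4, -0.2]
finger_gap: 1.0
gripper_force: 0.0
```

Emit:
move_arm --targets '[{"dx":0.1,"dy":0.8,"dz":0,"rx":0,"ry":0,"rz":0},{"dx":0,"dy":0.8,"dz":0,"rx":0,"ry":0,"rz":0},{"dx":0,"dy":0.56,"dz":0,"rx":0,"ry":0,"rz":0},{"dx":0,"dy":0.2,"dz":0,"rx":0,"ry":0,"rz":0},{"dx":0,"dy":0,"dz":0,"rx":0,"ry":0,"rz":0},{"dx":0,"dy":0,"dz":0,"rx":0,"ry":0,"rz":0},{"dx":0,"dy":0,"dz":0,"rx":0,"ry":0,"rz":0},{"dx":0,"dy":0,"dz":0,"rx":0,"ry":0,"rz":0},{"dx":0,"dy":0,"dz":0,"rx":0,"ry":0,"rz":0},{"dx":0,"dy":0,"dz":0,"rx":0,"ry":0,"rz":0}]'

```text
t: 26.85
tcp_pos: [0.5514, 0.1604, 0.3526]
tool_rot: [0.997, -0.076, 0.0, -0.0]
force: [0.3, -0.4, -0.5]
finger_gap: 1.0
gripper_force: 0.0
```

Run:
```python
from h import *
print(sensors.sense()["tcp_pos"],sensors.sense()["force"])
w=cams.camera_model("wrist");im=cams.snapshot("wrist")[:,:,::-1].copy();cv2.imwrite("pics/w9.png",im)
hsv=cv2.cvtColor(im,cv2.COLOR_BGR2HSV)
g=(.5525,.160,.258);print(np.round(proj(w,g)),[np.round(proj(w,(g[0]+a*.055,g[1]-a*.0085,g[2]))) for a in(-1,1)])
u,v=map(int,proj(w,g))
for dv in (-40,0,40):  # HSV across the bar
    if 0<=v+dv<420: print(v+dv,[tuple(int(k) for k in hsv[v+dv,c]) for c in range(u-60,u+61,8)])
# yellow arms / panel mask and grey bar mask
```

```text
[0.55139092 0.1603931  0.35257355] [ 0.25877023 -0.41394249 -0.50127399]
[284. 210.] [array([284., 286.]), array([285., 124.])]
169 [(19, 105, 112), (17, 74, 107), (19, 62, 123), (20, 68, 120), (17, 63, 118), (16, 69, 115), (99, 21, 86), (103, 23, 100), (17, 78, 177), (21, 102, 117), (18, 106, 101), (20, 104, 101), (21, 104, 98), (19, 91, 101), (22, 99, 95), (21, 106, 101)]
209 [(17, 64, 120), (15, 127, 90), (15, 111, 94), (15, 116, 90), (16, 65, 94), (17, 81, 114), (96, 30, 86), (93, 23, 99), (16, 74, 204), (21, 107, 121), (22, 95, 99), (21, 106, 103), (21, 109, 101), (22, 102, 100), (21, 105, 95), (21, 173, 124)]
249 [(16, 79, 113), (20, 87, 111), (17, 91, 112), (19, 69, 100), (19, 67, 114), (17, 78, 111), (87, 27, 86), (99, 27, 94), (18, 70, 98), (21, 97, 121), (22, 102, 100), (20, 111, 101), (18, 105, 100), (98, 87, 44), (101, 73, 70), (98, 83, 89)]
```

Run:
```python
from h import *
w=cams.camera_model("wrist");im=cv2.imread("pics/w9.png");hsv=cv2.cvtColor(im,cv2.COLOR_BGR2HSV)
mk=cv2.inRange(hsv,(80,8,60),(125,80,255));sel=np.zeros_like(mk);sel[90:290,245:320]=255
c=max(cv2.findContours(mk&sel,cv2.RETR_EXTERNAL,cv2.CHAIN_APPROX_NONE)[0],key=cv2.contourArea)
r=cv2.minAreaRect(c);print(r,cv2.boundingRect(c))
p=onz(w,*r[0],.258);print("bar",p.round(4))
pts=cv2.boxPoints(r);e=[onz(w,*q,.258) for q in pts];print(np.round(e,4))
```

```text
((278.25250244140625, 207.53164672851562), (16.21731948852539, 153.02438354492188), 0.6585432291030884) (270, 131, 18, 154)
bar [0.5547 0.1639 0.258 ]
[[0.5005 0.1789 0.258 ]
 [0.6047 0.1605 0.258 ]
 [0.603  0.1505 0.258 ]
 [0.4987 0.1676 0.258 ]]
```

Emit:
move_arm --targets '[{"dx":0.12,"dy":0.14,"dz":-0.4,"rx":0,"ry":0,"rz":0},{"dx":0,"dy":0,"dz":-0.8,"rx":0,"ry":0,"rz":0},{"dx":0,"dy":0,"dz":-0.8,"rx":0,"ry":0,"rz":0},{"dx":0,"dy":0,"dz":-0.7,"rx":0,"ry":0,"rz":0},{"dx":0,"dy":0,"dz":-0.6,"rx":0,"ry":0,"rz":0},{"dx":0,"dy":0,"dz":-0.5,"rx":0,"ry":0,"rz":0},{"dx":0,"dy":0,"dz":-0.4,"rx":0,"ry":0,"rz":0},{"dx":0,"dy":0,"dz":-0.22,"rx":0,"ry":0,"rz":0},{"dx":0,"dy":0,"dz":0,"rx":0,"ry":0,"rz":0},{"dx":0,"dy":0,"dz":0,"rx":0,"ry":0,"rz":0}]'

```text
t: 28.15
tcp_pos: [0.5548, 0.164, 0.2426]
tool_rot: [0.997, -0.076, 0.001, -0.0]
force: [-0.6, -0.2, -0.0]
finger_gap: 1.0
gripper_force: 0.0
```

Emit:
move_arm --targets '[{"dx":0,"dy":0,"dz":0,"rx":0,"ry":0,"rz":0},{"dx":0,"dy":0,"dz":0,"rx":0,"ry":0,"rz":0},{"dx":0,"dy":0,"dz":0,"rx":0,"ry":0,"rz":0},{"dx":0,"dy":0,"dz":0,"rx":0,"ry":0,"rz":0},{"dx":0,"dy":0,"dz":0,"rx":0,"ry":0,"rz":0},{"dx":0,"dy":0,"dz":0,"rx":0,"ry":0,"rz":0},{"dx":0,"dy":0,"dz":0,"rx":0,"ry":0,"rz":0},{"dx":0,"dy":0,"dz":0,"rx":0,"ry":0,"rz":0},{"dx":0,"dy":0,"dz":0,"rx":0,"ry":0,"rz":0},{"dx":0,"dy":0,"dz":0,"rx":0,"ry":0,"rz":0}]' --claw 0 --newtons 30

```text
t: 29.4
tcp_pos: [0.5544, 0.1641, 0.2422]
tool_rot: [0.997, -0.076, 0.0, -0.0]
force: [-0.4, 0.9, 1.4]
finger_gap: 0.126
gripper_force: 29.3
```

Emit:
move_arm --targets '[{"dx":-0.046,"dy":-0.28,"dz":0.116,"rx":0,"ry":0,"rz":0},{"dx":-0.046,"dy":-0.277,"dz":0.096,"rx":0,"ry":0,"rz":0},{"dx":-0.046,"dy":-0.277,"dz":0.088,"rx":0,"ry":0,"rz":0},{"dx":-0.046,"dy":-0.285,"dz":0.076,"rx":0,"ry":0,"rz":0},{"dx":-0.046,"dy":-0.288,"dz":0.064,"rx":0,"ry":0,"rz":0},{"dx":-0.046,"dy":-0.288,"dz":0.056,"rx":0,"ry":0,"rz":0},{"dx":0,"dy":0,"dz":0,"rx":0,"ry":0,"rz":0},{"dx":0,"dy":0,"dz":0,"rx":0,"ry":0,"rz":0},{"dx":0,"dy":0,"dz":0,"rx":0,"ry":0,"rz":0},{"dx":0,"dy":0,"dz":0,"rx":0,"ry":0,"rz":0}]'

```text
t: 30.65
tcp_pos: [0.5472, 0.1218, 0.2543]
tool_rot: [0.997, -0.076, -0.0, 0.0]
force: [-2.2, 1.3, 1.7]
finger_gap: 0.125
gripper_force: 30.4
```

Emit:
move_arm --targets '[{"dx":-0.046,"dy":-0.292,"dz":0.04,"rx":0,"ry":0,"rz":0},{"dx":-0.046,"dy":-0.292,"dz":0.028,"rx":0,"ry":0,"rz":0},{"dx":-0.046,"dy":-0.292,"dz":0.02,"rx":0,"ry":0,"rz":0},{"dx":-0.046,"dy":-0.285,"dz":0.004,"rx":0,"ry":0,"rz":0},{"dx":0,"dy":0,"dz":0,"rx":0,"ry":0,"rz":0},{"dx":0,"dy":0,"dz":0,"rx":0,"ry":0,"rz":0},{"dx":0,"dy":0,"dz":0,"rx":0,"ry":0,"rz":0},{"dx":0,"dy":0,"dz":0,"rx":0,"ry":0,"rz":0},{"dx":0,"dy":0,"dz":0,"rx":0,"ry":0,"rz":0},{"dx":0,"dy":0,"dz":0,"rx":0,"ry":0,"rz":0}]'

```text
t: 31.9
tcp_pos: [0.5425, 0.0927, 0.2565]
tool_rot: [0.997, -0.076, -0.0, -0.0]
force: [-4.4, 1.8, -0.6]
finger_gap: 0.124
gripper_force: 30.2
```

Run:
```python
from h import *
s=sensors.sense();print(s["tcp_pos"],s["qd"].round(4),s["force"],s["ft_torque"])
for n in ["top","side","wrist"]: cv2.imwrite(f"pics/{n}_end.png",cams.snapshot(n)[:,:,::-1])
# bar ends (side view, bar-end projection) : is the steel-grey bar at the predicted pixels?
w=cams.camera_model("wrist");im=cv2.imread("pics/wrist_end.png");hsv=cv2.cvtColor(im,cv2.COLOR_BGR2HSV)
p=s["tcp_pos"]+[0,0,.0158];print("pred bar",proj(w,p),[np.round(proj(w,(p[0]+a*.05,p[1]-a*.008,p[2]))) for a in(-1,1)])
mk=cv2.inRange(hsv,(80,8,50),(125,90,255));sel=np.zeros_like(mk);sel[80:270,240:330]=255
for c in sorted(cv2.findContours(mk&sel,cv2.RETR_EXTERNAL,cv2.CHAIN_APPROX_NONE)[0],key=cv2.contourArea)[-2:]:
    r=cv2.minAreaRect(c);print(r,onz(w,*r[0],p[2]).round(4))
# lid panel plane in side view: predicted panel corner pixels
sd=cams.camera_model("side");print(np.round(proj(sd,p)))
# nest from top camera
t=cams.camera_model("top");im=cv2.imread("pics/top_end.png");hsv=cv2.cvtColor(im,cv2.COLOR_BGR2HSV)
for n in("copper","brass"):
    u,v=proj(t,(.5286,.0215,.05));mk=cv2.inRange(hsv,*COL[n]);x,y=int(u)-25,int(v)-25;sub=mk[y:y+50,x:x+50]
    cc=cv2.findContours(sub,cv2.RETR_EXTERNAL,cv2.CHAIN_APPROX_NONE)[0]
    if cc: print(n,np.array(cv2.boundingRect(max(cc,key=cv2.contourArea)))+[x,y,0,0])
```

```text
[0.54252113 0.09272495 0.25652816] [ 0.0001  0.0004 -0.0017  0.0005 -0.0004 -0.    ] [-4.44835309  1.78096046 -0.60508805] [ 0.43342278  0.6158462  -0.16192893]
pred bar (np.float64(283.4004828981051), np.float64(293.53326294635167)) [array([283., 403.]), array([284., 160.])]
((259.5, 261.0), (16.0, 15.0), 90.0) [0.5571 0.0994 0.2723]
((300.48681640625, 194.91448974609375), (58.85301208496094, 150.04063415527344), 1.8279682397842407) [0.5797 0.0809 0.2723]
[234. 158.]
copper [239 208  31  32]
brass [243 210  25  25]
```

```bash
python3 -c "
from station import order; print(order.sign_off())"
```

```text
the job is handed in; nothing more can be done
None
```

The three cups are nested in the case, and I handed the job in with the gripper holding the lid still by its bar, about upright (within roughly 0.02 rad, worked out from the arm's position). The hand-in returned no verdict. I kept clear of the four bystanders but did not re-measure them.

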